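# Start a glaze firing at the kiln controller

### The arm

A 7-joint arm with a two-finger parallel gripper is mounted at the origin on the work surface. World frame = base frame: x ahead of the robot, y to its left, z up, the work surface at z = 0. Lengths are in m, angles in rad, forces in N, time in s.
With the tool pointing down it reaches from about 0.425 to 0.825 m from the base axis. Payload 3.6 kg.
Tool frame: the origin (TCP) lies at the very end of the fingers, on their centre line; the grasp point (between the pads) lies 19 mm behind it (arm.tcp_to_grasp is the distance from the TCP to the grasp point, in m); z points along the fingers, y is the line along which they close (so a half turn about z gives the same grasp; the last joint's range is limited). The gripper opens to 85 mm and grips with 20 to 120 N. Pads are 22 mm wide; open, the fingers measure 114 mm over their backs; the gripper's body (76 mm by 85 mm) begins 54 mm behind the grasp point. The pads swing forward as they close: fully open they stand 13 mm farther back than shut.
Start: joints at [1.204, 0.615, -0.013, 1.423, 0.008, 1.103, -0.04], TCP at [0.217, -0.613, 0.231] pointing down, gripper open.
Joint ranges: [-3.12, 3.12], [-0.3, 2.06], [-1.34, 1.32], [0.26, 2.42], [-1.36, 4.5], [0.01, 1.98], [-2.84, 2.84]. Speed limits (rad/s): [2.79, 2.79, 3.14, 3.14, 3.14, 3.14, 3.14].

### API

Orientations are given as a unit quaternion [w, x, y, z].
In Python, from plant import arm, vision gives the robot as it stands.
- The arm moves only by the shell command python3 -m inch 'ROWS' [FORCE]. ROWS is text: rows parted by semicolons, each of 7 numbers parted by spaces: the shift along the world's x, y, z each as a share of 250 mm, from -1 to 1, then the turn, a rotation vector about the world's x, y, z each as a share of 0.5 rad, from -1 to 1, then the closure, from -1 (fully open) to 1 (shut), so that 0 is half open. In form: tx ty tz wx wy wz jaw; .... A call has 1 to 10 rows; each row is the pose to reach, as a shift and turn from the pose commanded when the call began; what a row does not reach only later rows make up. A row lasts 1/10 s, in which the tool goes at most 50 mm and 8.59 degrees, less where a joint would pass 70% of its speed; a pose out of reach is approached as far as the arm can. A call with a number of a shift or a turn outside -1 to 1 is refused whole. A call with a gripper value outside its range is refused whole. The fingers move at their own pace and stop on an object; FORCE is the grip in N (left out, the last holds). Time passes only in rows, so rows that repeat a pose let the fingers close. It gives the time, the measured TCP pose, the force, the opening and the grip force at its end, in the units of the state.
- arm.get_obs(): the state, without advancing time (a new reading comes with each control period).
- vision.camera(name): name is "side" or "top"; returns a dict with "color" (480x640x3 uint8, red, green, blue), "depth" (480x640 float32, m along the optical axis (not along the pixel's ray), 0 where there is no reading), "camera_matrix" (3x3 intrinsics, pixels), "position" and "rotation" of the camera in the world. Camera axes: x right, y up, looking along -z (the intrinsics and any distortion apply to the point x, -y, -z); pixel columns grow to the right and rows downward; lengths in m; the calibration is good to about 2 mm. A picture is of the moment at which its call begins.
- arm.job_done(): hands the job in; it is judged then, once.
The state is a dict: "time": time; "joints": joint angles; "joint_velocities": joint speeds; "effort": joint torques, N m; "tool_pos": TCP position; "ee_rot": TCP orientation; "contact_force": force on the tool from outside, world axes, zero at the start; "moment": the same for the moment, N m; "gripper_width": finger opening in m; "grip_force": force on a finger pad.
Only numpy, scipy, OpenCV 4.12 (cv2) and the standard library are available. Lean on these libraries where they do the work, as an engineer would, in place of code of your own. Each camera call takes 0.05 s, during which the arm holds its last target. There are 200 camera calls.

### The job

Start a glaze firing at the kiln controller, lightly with a fingertip: first press the far half of the main rocker (left end of the panel) fully over to switch on, then press the right half of the firing rocker (middle) fully over to glaze, then tap the round start key at the right end down and let it spring back. Leave the square stop key and the arrow keys alone, and do not lift or shift any of the ware and tools standing about.

Things in the scene. Friction and masses are not known exactly. Their poses are not given: they have to be found in the camera images.
- console: Kiln controller: grey desk console, 220 deep (x) x 320 wide (y) mm. Origin: centre of its underside, on the table; x to its rear edge, y to its left as the robot sees it, z up. Panel slopes up to the rear at 10 degrees, from 45 mm high (x = -110) to 72 mm (x = +45); behind it a level ledge 75 mm high. Left to right: main rocker; firing rocker before the display; arrow keys; start and stop.
- main_rocker (a joint): Main switch, black rocker 46 mm long (front to back) x 26 mm wide at the left end of the panel, its top creased in a shallow V. Value in rad: 0 = off (near half flat with the panel, far half standing up), 0.32 = fully on (far half flat with the panel, near half up). Stays where it is left, does not snap; about 2 N on the far half moves it, then it meets a hard stop: press slowly.
- main_rocker_spot (a point): Middle of the upper face of the main rocker's far half (23 mm front to back, 26 mm wide), the spot to press; moves with it. The crease, 14.5 mm nearer the robot, is 9 mm above the panel. When off, this half rises from the crease at 0.32 rad to the panel; fully on, the spot is 4.5 mm lower, 9 mm above the panel. The bezel is 4 mm high.
- firing_rocker (a joint): Firing selector, black rocker 46 mm long (left to right) x 26 mm wide, low in the middle of the panel, same make as the main switch. Value in rad: 0 = bisque firing (left half flat, right half standing up), 0.32 = fully at glaze firing (right half flat with the panel). Stays where it is left, does not snap; about 2 N on the right half moves it, then it meets a hard stop: press slowly.
- firing_rocker_spot (a point): Middle of the upper face of the firing rocker's right half (23 mm long left to right, 26 mm wide front to back), the spot to press for glaze; moves with the rocker, 4.5 mm lower when fully over, then 9 mm above the panel. The crease is 14.5 mm to its left.
- start_key (a joint): Start key: round grey push key, 30 mm across, in a steel collar 3 mm high, at the right end of the panel, nearer the robot. Value in m: 0 = up, 0.006 = fully down; moves square to the panel on a spring (1.5 N to begin, 4 N half-way, 7 N fully down), and springs back.
- start_key_top (a point): Middle of the start key's top, 10 mm above the panel when up; moves with the key.
- stop_key (a joint): Stop key: square grey push key, 22 mm wide, 66 mm behind the start key on the panel. Value in m: 0 = up, 0.006 = fully down. Not to be pressed.
- stop_key_top (a point): Middle of the stop key's top, 10 mm above the panel.
- up_key (a joint): Small arrow key, 18 x 14 mm, 7 mm high, to the right of the display, the one farther from the robot. Value in m, 0 = up, 0.006 = down. Not to be pressed.
- down_key (a joint): The like arrow key 26 mm nearer the robot. Value in m, 0 = up, 0.006 = down. Not to be pressed.
- vase: Loose cream unglazed vase with small dark flowers, narrow neck, 172 mm tall, 80 mm across; origin under its centre. Stands beside or behind the controller. Bystander.
- water_mug: Loose white mug, 85 mm tall, 76 mm across the rim, handle at its +y; origin under its centre. Bystander.
- glaze_jar: Loose clear jar with a white cap, 85 mm tall, 62 mm across; origin under its centre. Bystander.
- palette: Loose white flower-shaped paint palette, 170 mm across, 12 mm high, to the right of the controller; origin under its centre. Bystander.
- phone: Loose phone, 74 x 152 x 9 mm, flat on the table in front of the controller; origin under its centre, long side along its y. Bystander.
- brush: Loose thin paint brush, 167 mm long, 8 mm thick, lying in front of the controller; long side along its x. Bystander.
- bisque_cup: Small cream cup, 42 mm tall, 52 mm across, standing loose on the rear ledge of the controller; origin under its centre. Bystander.
- tile: Small cream glaze-test tile, 50 x 50 x 7 mm, lying loose on the rear ledge of the controller; origin under its centre. Bystander.

How it is judged:
On the way, in this order (a step that is already met when the one before it is completed fails the run):
1. the main rocker is pressed fully over to on (value of joint main_rocker above 0.24 rad), for 0.1 s.
2. the firing rocker is pressed fully over to glaze (value of joint firing_rocker above 0.24 rad), for 0.1 s.
3. the start key is tapped down, at least half-way (value of joint start_key above 0.003 m), for 0.04 s.
At the end, for the whole second after the job is handed in: Main and firing rockers both over (each beyond 0.24 of its 0.32 rad), the start key and all other keys back up (within 1.5 mm), and every loose thing within 15 mm of where it stood (value of joint each of main_rocker, firing_rocker above 0.24 rad and value of joint each of start_key, stop_key, up_key, down_key below 0.0015 m and distance of each of vase, water_mug, glaze_jar, palette, phone, brush, bisque_cup, tile from where it was at the start of the episode below 0.015 m); the robot touches nothing.
It fails at once if the stop key or one of the two small arrow keys is pressed (value of joint any of stop_key, up_key, down_key above 0.0025 m).
It fails at once if the firing rocker is tipped while the main rocker is still off (value of joint firing_rocker above 0.16 rad and value of joint main_rocker below 0.16 rad).
It fails at once if the start key is pressed before both rockers are fully over (value of joint start_key above 0.0025 m and value of joint any of main_rocker, firing_rocker below 0.24 rad).
It fails at once if the controller is pressed hard (more than 35 N) (contact force between any of the fingers, the arm and console above 35 N).
It fails at once if one of the loose things standing about is lifted, carried, tipped over or pushed more than 15 mm from its place (distance of any of vase, water_mug, glaze_jar, palette, phone, brush, bisque_cup, tile from where it was at the start of the episode above 0.015 m or angle between any of vase, water_mug, glaze_jar, bisque_cup's own z axis and vertical above 0.3 rad).
It also fails if it takes over 58 s, if anything falls off the work surface, if the arm or the gripper's body presses on something with over 40 N, if the wrist force passes 120 N, or if a joint passes its speed limit or range.

## Working session

There is one attempt and no reset: what is moved stays moved. The work goes in short steps, Python scripts to look and compute and a shell command to move; the robot and the scene stay as the last step left them, time stands still between calls to the robot, and variables do not carry over. Pictures are saved under pics/ and viewed, at most 10 in all, crops included, and the job is handed in when it is done.

```bash
mkdir -p pics
cat > h.py <<'E'
import numpy as np, cv2
from plant import arm, vision
def grab(n,f):
    c=vision.camera(n); cv2.imwrite(f'pics/{f}.png',c['color'][:,:,::-1]); np.savez(f'pics/{f}.npz',**c); return c
def pt(c,u,v,r=1):
    K=c['camera_matrix']; p=c['depth'][v-r:v+r+1,u-r:u+r+1]; d=np.median(p[p>0])
    return np.array(c['position'])+np.array(c['rotation'])@np.array([(u-K[0,2])/K[0,0]*d,-(v-K[1,2])/K[1,1]*d,-d])
E
python3 -c "
from h import *
for n in('top','side'):
    c=grab(n,n+'0');print(n,c['position'],c['rotation'],c['camera_matrix'],c.keys())
print(arm.get_obs())"
```

```text
top [0.34395495 0.03560588 1.07568003] [-0.65966683 -0.07107395  0.07787571  0.74412602] [[595.75837437   0.         314.80872965]
 [  0.         595.75837437 242.98370042]
 [  0.           0.           1.        ]] dict_keys(['color', 'depth', 'camera_matrix', 'position', 'rotation'])
side [0.36272325 0.80694364 0.69492951] [-0.13293537 -0.05820677  0.44075247  0.8858202 ] [[506.00182221   0.         320.53248222]
 [  0.         506.00182221 243.00497366]
 [  0.           0.           1.        ]] dict_keys(['color', 'depth', 'camera_matrix', 'position', 'rotation'])
{'time': 0.1, 'joints': array([ 1.20349963,  0.61583348, -0.01262518,  1.42476908,  0.00809541,
        1.10340339, -0.04041079]), 'joint_velocities': array([-4.09730370e-04, -2.54352777e-03, -1.72405538e-03, -4.55422465e-03,
        2.94640511e-05,  1.21094018e-03,  2.06274217e-03]), 'effort': array([ 1.49430191e-03, -4.70384288e+01,  2.60362811e-01, -1.71572345e+01,
        1.01311173e-02,  5.84911118e-03,  5.60521997e-06]), 'tool_pos': array([ 0.21703641, -0.61195043,  0.23023676]), 'ee_rot': array([-1.16271292e-03,  9.85511526e-01,  1.69604348e-01, -2.10914910e-04]), 'contact_force': array([0.86740786, 0.274236  , 0.54482861]), 'moment': array([ 0.01274192,  0.02020246, -0.00614904]), 'grip_force': 0.0, 'gripper_width': 0.08552605020705498}
```

```bash
cat > h.py <<'E'
import numpy as np, cv2
from scipy.spatial.transform import Rotation as R
from plant import arm, vision
def rot(q): q=np.asarray(q); return R.from_quat(np.r_[q[1:],q[0]]).as_matrix()
def grab(n,f):
    c=vision.camera(n); cv2.imwrite(f'pics/{f}.png',c['color'][:,:,::-1]); np.savez(f'pics/{f}.npz',**c); return c
def pt(c,u,v,r=1):
    K=c['camera_matrix']; p=c['depth'][v-r:v+r+1,u-r:u+r+1]; d=np.median(p[p>0])
    return np.array(c['position'])+rot(c['rotation'])@np.array([(u-K[0,2])/K[0,0]*d,-(v-K[1,2])/K[1,1]*d,-d])
def proj(c,P):
    K=c['camera_matrix']; q=rot(c['rotation']).T@(np.asarray(P)-c['position']); return K[0,2]+K[0,0]*q[0]/-q[2],K[1,2]+K[1,1]*q[1]/q[2]
E
echo ok
```

```text
ok
```

View pics/top0.png

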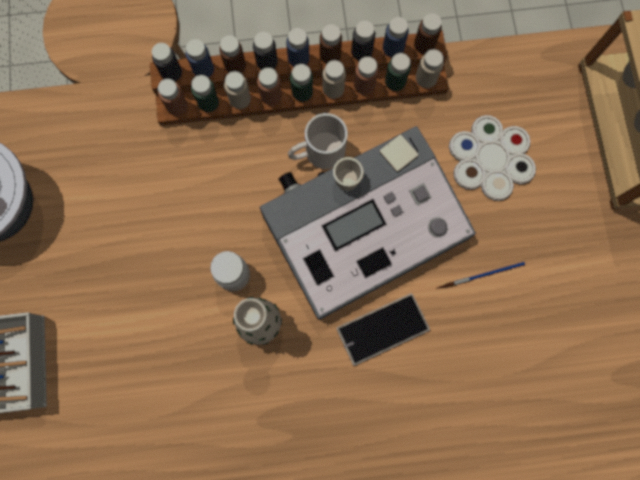

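View pics/side0.png

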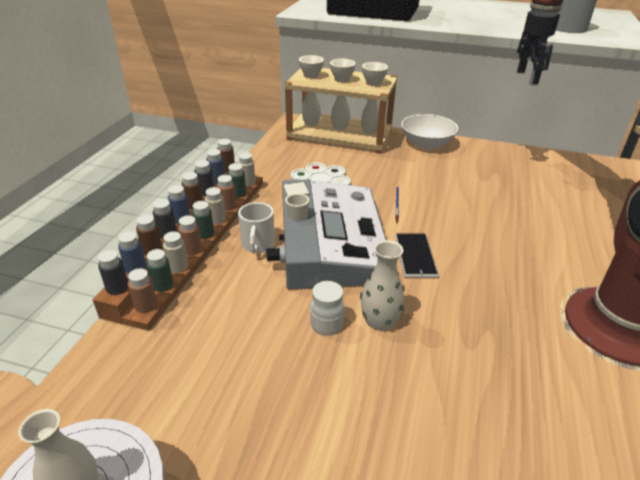

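The top picture shows the main rocker at about (318,267), firing rocker (375,262), start key (437,227), stop (420,194), arrows (390,198) and (397,211). The vase (255,318) and jar (230,272) stand left of the console. The mug is behind it, and the cup (348,175) and tile (398,152) are on the ledge. I'll enlarge it.

Run:
```python
from h import *
c=dict(np.load('pics/top0.npz'))
im=cv2.imread('pics/top0.png')[120:325,245:485]
cv2.imwrite('pics/crop.png',cv2.resize(im,None,fx=3,fy=2.9,interpolation=cv2.INTER_CUBIC)[:594])
for n,u,v in [('main',318,267),('fir',375,262),('start',438,227),('stop',420,194),('up',390,198),('dn',397,211),('corFL',321,312),('corFR',472,236),('corRR',419,131),('corRL',264,209),('vase',252,315),('jar',229,266)]:
    print(n,pt(c,u,v).round(4))
```

```text
main [0.5162 0.0124 0.0687]
fir [ 0.5144 -0.0867  0.0612]
start [ 0.5623 -0.2043  0.0634]
stop [ 0.6226 -0.1803  0.0735]
up [ 0.6217 -0.1272  0.0735]
dn [ 0.5984 -0.1368  0.0677]
corFL [0.4413 0.0163 0.0466]
corFR [ 0.551  -0.2782  0.0026]
corRR [ 0.7388 -0.1968  0.074 ]
corRL [0.6283 0.0935 0.0739]
vase [0.4403 0.1255 0.1444]
jar [0.5331 0.1616 0.0853]
```

View pics/crop.png

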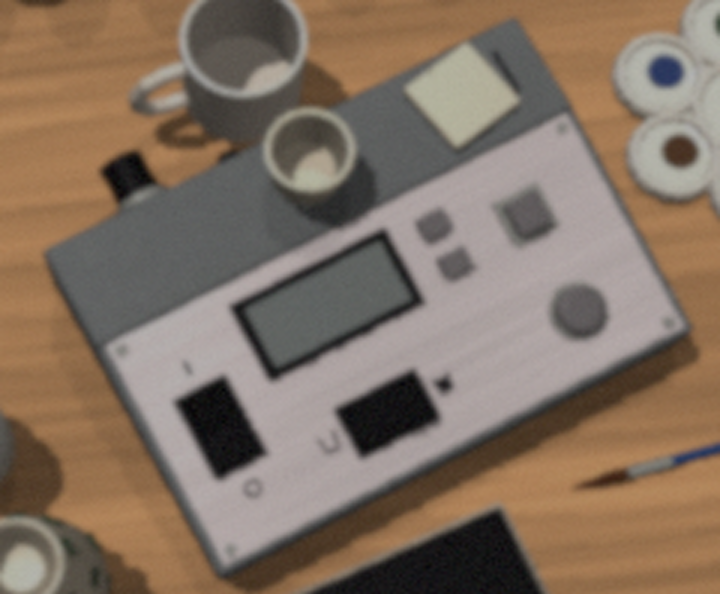

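The enlarged crop gives these positions in full-image pixels:
- Main rocker corners: (304,258.6), (320.3,250.3), (334,276.2), (318.3,285.5).
- Firing rocker corners: (357,261.4), (382.7,247.9), (391.7,263.1), (366,277.2).
- Start key centre: (438.3,226.9).

```bash
cat > m.py <<'E'
from h import *
c=dict(np.load('pics/top0.npz'))
# panel plane from plain panel patches
crop=lambda x,y:(245+x/3,120+y/2.9)
pts=[]
for x,y in [(150,360),(240,360),(200,520),(300,400),(320,500),(300,440),(470,430),(520,380),(480,330),(500,290),(550,170),(640,290),(610,240),(300,385)]:
    u,v=map(int,map(round,crop(x,y))); pts.append(pt(c,u,v,2))
pts=np.array(pts); m=np.median(pts,0)
A=np.c_[pts[:,:2],np.ones(len(pts))]
w=np.ones(len(pts),bool)
for _ in range(3):
    k=np.linalg.lstsq(A[w],pts[w,2],rcond=None)[0]; r=pts[:,2]-A@k; w=abs(r)<.003
n=np.r_[-k[:2],1]; n/=np.linalg.norm(n)
if __name__=='__main__': print('res mm',(r*1e3).round(1),'tilt',np.degrees(np.arccos(n[2])),'slope yaw',np.degrees(np.arctan2(k[1],k[0])))
def hit(x,y,h):
    u,v=crop(x,y);K=c['camera_matrix'];d=rot(c['rotation'])@np.array([(u-K[0,2])/K[0,0],-(v-K[1,2])/K[1,1],-1]);o=c['position']
    q=np.r_[0,0,k[2]]+n*h
    return o+d*((q-o)@n/(d@n))
E
python3 - <<'E'
from m import *
M=[hit(*p,6) if 0 else hit(*p,.006) for p in [(177,402),(226,378),(267,453),(220,480)]]
F=[hit(*p,.006) for p in [(336,410),(413,371),(440,415),(363,456)]]
S=hit(580,310,.010);T=hit(528,215,.010)
Mc=np.mean(M,0);Fc=np.mean(F,0)
for a in [T-S,M[0]-M[3],M[1]-M[2],F[0]-F[1],F[3]-F[2],hit(105,345,0)-hit(568,112,0)]: print(a.round(4),np.linalg.norm(a).round(4),np.degrees(np.arctan2(a[1],a[0])))
print('M',Mc,'F',Fc,'S',S,'n',n)
for x,y in [(580,310),(528,215),(212,405),(232,450),(370,425),(410,405)]:
    u,v=map(int,map(round,crop(x,y)));p=pt(c,u,v,1);print(p.round(4),'above',((p-[0,0,k[2]])@n*1e3).round(1))
E
python3 m.py
```

```text
[0.0594 0.0232 0.0114] 0.0648 21.323031492019794
[0.0479 0.019  0.0092] 0.0523 21.64934028023434
[0.0462 0.0181 0.0088] 0.0504 21.42548345558798
[-0.0182  0.0475  0.0001] 0.0509 110.97290403414503
[-0.0192  0.0477 -0.    ] 0.0514 111.96798831765048
[-0.1125  0.2879  0.0004] 0.3091 111.33845481683076
M [0.51551186 0.01046343 0.0649164 ] F [ 0.51432217 -0.0858095   0.05835365] S [ 0.56261854 -0.20515546  0.06251642] n [-0.16289857 -0.06509805  0.98449292]
[ 0.5623 -0.2043  0.0634] above 10.9
[ 0.6223 -0.182   0.0737] above 9.7
[0.5279 0.0145 0.0736] above 12.3
[0.5024 0.0072 0.0644] above 7.8
[ 0.5071 -0.0734  0.0615] above 9.5
[ 0.5156 -0.0985  0.0661] above 14.3
res mm [ 0.5  0.1 -0.2  0.3 -0.1 -0.3 -0.4  0.3 -0.   0.4 -0.7  0.5 -0.1 -0.4] tilt 10.103352937331241 slope yaw 21.782797077420504
```

```bash
python3 - <<'E'
from m import *
q=arm.get_obs()['ee_rot'];C=rot(q)
a=np.radians(21.5);x=np.array([np.cos(a),np.sin(a),0]);n0=np.array([-np.sin(.1745)*x[0],-np.sin(.1745)*x[1],np.cos(.1745)])
z=-n0;x=x-(x@z)*z;x/=np.linalg.norm(x);T=np.c_[x,np.cross(z,x),z]
print((R.from_matrix(T@C.T).as_rotvec()/.5).round(3))
E
python3 -m inch '0.13 0.25 0 0 0 0 1; 0.26 0.5 0 0 0 0 1;0.4 0.75 0 0.06 -0.16 0.03 1;0.53 1 0 0.12 -0.32 0.07 1;0.53 1 0 0.12 -0.32 0.07 1;0.53 1 0 0.12 -0.32 0.07 1'
```

```text
[ 0.118 -0.329  0.068]
time: 0.7
tool_pos: [0.3504, -0.3591, 0.2311]
ee_rot: [-0.017, 0.979, 0.187, 0.084]
contact_force: [0.7, 0.7, 0.7]
gripper_width: 0.0002
grip_force: 0.0
```

```bash
python3 -m inch '0.1 0.2 0 0 0 0 1;0.2 0.4 0 0 0 0 1;0.3 0.6 0 0 0 0 1;0.4 0.8 0 0 0 0 1;0.46 1 0 0 0 0 1;0.46 1 0 0 0 0 1'; python3 -m inch '0.08 0.2 0 0 0 0 1;0.16 0.35 0 0 0 0 1;0.22 0.48 -0.1 0 0 0 1;0.22 0.48 -0.25 0 0 0 1;0.22 0.48 -0.38 0 0 0 1;0.22 0.48 -0.48 0 0 0 1;0.22 0.48 -0.48 0 0 0 1;0.22 0.48 -0.48 0 0 0 1;0.22 0.48 -0.48 0 0 0 1'
python3 - <<'E'
from h import *
s=grab('side','side1');t=grab('top','top1')
o=arm.get_obs();p=o['tool_pos'];print(p,rot(o['ee_rot'])[:,2],o['contact_force'])
u,v=proj(s,p);print(u,v,proj(s,[.5283,.0155,.0704]))
im=cv2.imread('pics/side1.png')
y0,x0=int(v)-70,int(u)-90
cv2.imwrite('pics/c1.png',cv2.resize(im[y0:y0+130,x0:x0+175],None,fx=4.5,fy=4.5,interpolation=3));print(x0,y0)
E
```

```text
time: 1.3
tool_pos: [0.4656, -0.1074, 0.2313]
ee_rot: [-0.017, 0.978, 0.189, 0.084]
contact_force: [-0.9, -0.3, 0.4]
gripper_width: 0.0004
grip_force: 0.0
time: 2.2
tool_pos: [0.5209, 0.0074, 0.1128]
ee_rot: [-0.016, 0.979, 0.186, 0.085]
contact_force: [0.6, -0.4, -0.7]
gripper_width: 0.0
grip_force: 0.0
[0.52084586 0.00730111 0.11288433] [ 0.16140838  0.06248844 -0.98490737] [-0.0947699  -0.30640795  0.16179498]
355.84676957901354 229.66865058946001 (np.float64(350.11202238822653), np.float64(248.39140862300377))
265 159
```

View pics/c1.png

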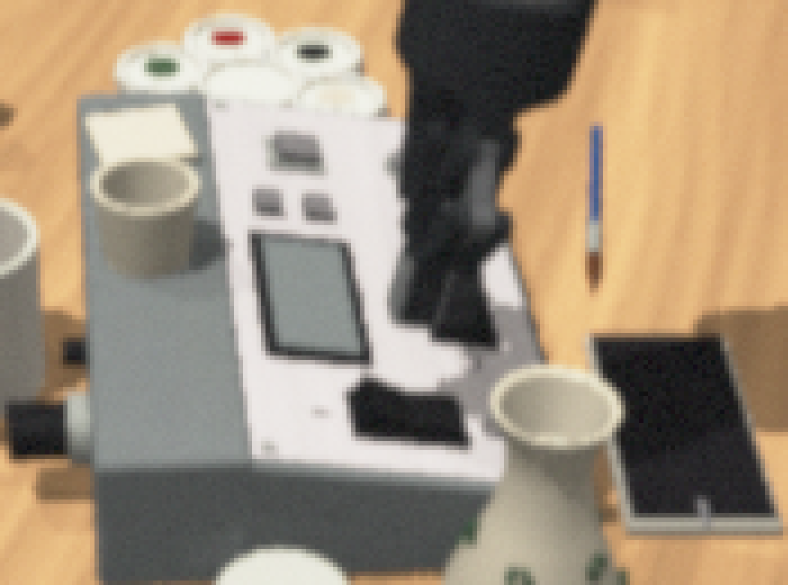

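The projected TCP lands on the closed fingertip at crop (410,318). The black patch to its right is the firing rocker, and the main rocker is at (350–468, 385–440). Next I press down slowly.

```bash
python3 -m inch '0.022 0.03 -0.04 0 0 0 1;0.022 0.03 -0.08 0 0 0 1;0.022 0.03 -0.11 0 0 0 1;0.022 0.03 -0.126 0 0 0 1;0.022 0.03 -0.126 0 0 0 1;0.022 0.03 -0.126 0 0 0 1'; python3 -m inch '0.001 0 -0.004 0 0 0 1;0.001 0 -0.008 0 0 0 1;0.002 0.001 -0.012 0 0 0 1;0.003 0.001 -0.016 0 0 0 1;0.003 0.001 -0.02 0 0 0 1;0.004 0.002 -0.024 0 0 0 1;0.004 0.002 -0.024 0 0 0 1'
```

```text
time: 2.9
tool_pos: [0.5252, 0.0148, 0.0796]
ee_rot: [-0.016, 0.979, 0.186, 0.084]
contact_force: [-0.1, 0.0, -0.3]
gripper_width: -0.0002
grip_force: 0.0
time: 3.6
tool_pos: [0.5268, 0.0155, 0.0739]
ee_rot: [-0.016, 0.979, 0.186, 0.084]
contact_force: [-0.2, -0.0, 0.8]
gripper_width: -0.0001
grip_force: 0.4
```

```bash
python3 -m inch '0.001 0 -0.004 0 0 0 1;0.001 0 -0.008 0 0 0 1;0.001 0 -0.008 0 0 0 1'; python3 -m inch '0.001 0 -0.004 0 0 0 1;0.001 0 -0.004 0 0 0 1'; python3 -m inch '0.001 0 -0.004 0 0 0 1;0.001 0 -0.004 0 0 0 1'
```

```text
time: 3.9
tool_pos: [0.5268, 0.0155, 0.0718]
ee_rot: [-0.016, 0.979, 0.186, 0.084]
contact_force: [0.7, -0.2, 0.7]
gripper_width: 0.0004
grip_force: 0.5
time: 4.1
tool_pos: [0.5268, 0.0155, 0.0707]
ee_rot: [-0.016, 0.979, 0.186, 0.084]
contact_force: [0.1, 0.5, 0.7]
gripper_width: -0.0001
grip_force: 0.6
time: 4.3
tool_pos: [0.5269, 0.0155, 0.0697]
ee_rot: [-0.016, 0.979, 0.186, 0.084]
contact_force: [0.9, -0.1, 2.6]
gripper_width: -0.0002
grip_force: 0.6
```

```bash
python3 -m inch '0 0 -0.003 0 0 0 1;0 0 -0.003 0 0 0 1'; python3 -m inch '0 0 -0.003 0 0 0 1;0 0 -0.003 0 0 0 1'
```

```text
time: 4.5
tool_pos: [0.527, 0.0154, 0.0696]
ee_rot: [-0.016, 0.979, 0.186, 0.084]
contact_force: [-1.5, 0.2, 6.8]
gripper_width: -0.0001
grip_force: 3.2
time: 4.7
tool_pos: [0.527, 0.0155, 0.0695]
ee_rot: [-0.016, 0.979, 0.186, 0.084]
contact_force: [-2.6, -0.7, 12.6]
gripper_width: -0.0003
grip_force: 6.1
```

```bash
python3 -m inch '-0.005 -0.002 0.04 0 0 0 1;-0.02 -0.01 0.12 0 0 0 1;-0.033 -0.013 0.2 0 0 0 1;-0.035 -0.12 0.2 0 0 0 1;-0.04 -0.27 0.2 0 0 0 1;-0.05 -0.4 0.2 0 0 0 1;-0.058 -0.477 0.2 0 0 0 1;-0.058 -0.477 0.2 0 0 0 1;-0.058 -0.477 0.2 0 0 0 1'
python3 - <<'E'
from h import *
s=grab('side','side2')
im=cv2.imread('pics/side2.png')[159:289,265:440]
cv2.imwrite('pics/c2.png',cv2.resize(im,None,fx=4.5,fy=4.5,interpolation=3))
o=arm.get_obs();print(o['tool_pos'],o['contact_force'],[265,159],proj(s,o['tool_pos']),proj(s,[.5198,-.1014,.0613]))
E
```

```text
time: 5.6
tool_pos: [0.5118, -0.1036, 0.1181]
ee_rot: [-0.016, 0.979, 0.186, 0.083]
contact_force: [0.3, -0.8, -0.1]
gripper_width: -0.0002
grip_force: 0.0
[ 0.51213052 -0.10254229  0.1182072 ] [0.601886   0.04878631 0.14461002] [265, 159] (np.float64(372.00671809417753), np.float64(199.69749272344689)) (np.float64(366.524811176821), np.float64(221.3277471486342))
```

View pics/c2.png

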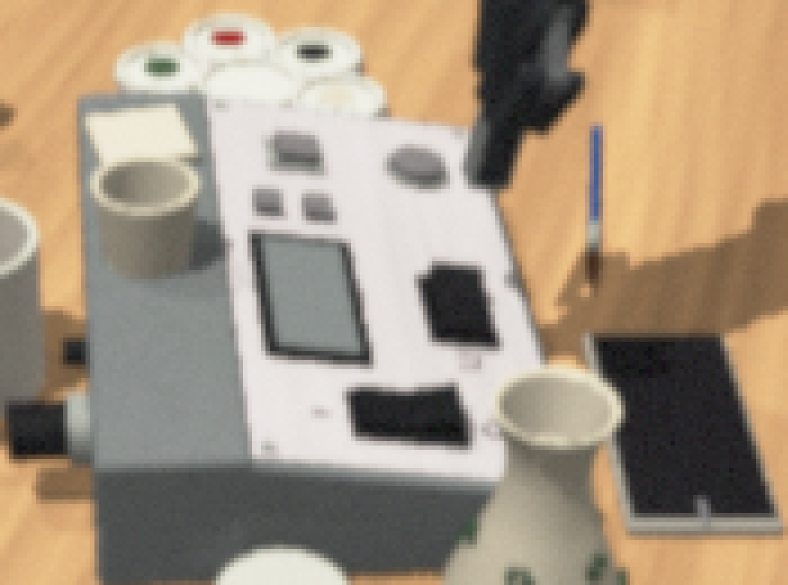

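The main rocker (348–468, 388–445) now has its near half up, so it is on. The firing rocker's raised right half, around (455,280), matches the computed spot.

```bash
python3 -m inch '0.024 0.002 -0.06 0 0 0 1;0.024 0.002 -0.12 0 0 0 1;0.024 0.002 -0.16 0 0 0 1;0.024 0.002 -0.184 0 0 0 1;0.024 0.002 -0.184 0 0 0 1;0.024 0.002 -0.184 0 0 0 1'; python3 -m inch '0.001 0 -0.004 0 0 0 1;0.001 0 -0.008 0 0 0 1;0.002 0.001 -0.012 0 0 0 1;0.003 0.001 -0.016 0 0 0 1;0.003 0.001 -0.02 0 0 0 1;0.004 0.002 -0.024 0 0 0 1;0.005 0.002 -0.028 0 0 0 1;0.005 0.002 -0.032 0 0 0 1;0.005 0.002 -0.032 0 0 0 1'; python3 -m inch '0.001 0 -0.004 0 0 0 1;0.001 0 -0.008 0 0 0 1;0.001 0 -0.008 0 0 0 1'
```

```text
time: 6.25
tool_pos: [0.5187, -0.103, 0.0725]
ee_rot: [-0.016, 0.979, 0.187, 0.084]
contact_force: [-0.5, -0.3, -0.1]
gripper_width: -0.0002
grip_force: 0.0
time: 7.15
tool_pos: [0.5201, -0.1032, 0.0643]
ee_rot: [-0.016, 0.979, 0.186, 0.084]
contact_force: [0.4, -0.8, 1.8]
gripper_width: 0.0001
grip_force: 0.6
time: 7.45
tool_pos: [0.5201, -0.1027, 0.0622]
ee_rot: [-0.016, 0.979, 0.186, 0.084]
contact_force: [0.2, -0.9, 1.0]
gripper_width: 0.0
grip_force: 0.5
```

```bash
python3 -m inch '0.001 0 -0.004 0 0 0 1;0.001 0 -0.004 0 0 0 1'; python3 -m inch '0 0 -0.003 0 0 0 1;0 0 -0.003 0 0 0 1';python3 -m inch '0 0 -0.003 0 0 0 1;0 0 -0.003 0 0 0 1'
```

```text
time: 7.65
tool_pos: [0.5202, -0.1026, 0.0612]
ee_rot: [-0.016, 0.979, 0.186, 0.084]
contact_force: [0.5, -1.0, 1.4]
gripper_width: 0.0001
grip_force: 0.4
time: 7.85
tool_pos: [0.5203, -0.1026, 0.0609]
ee_rot: [-0.016, 0.979, 0.186, 0.084]
contact_force: [-0.7, -0.4, 4.3]
gripper_width: 0.0
grip_force: 2.3
time: 8.05
tool_pos: [0.5203, -0.1026, 0.0608]
ee_rot: [-0.016, 0.979, 0.186, 0.084]
contact_force: [-2.8, 0.1, 10.3]
gripper_width: 0.0004
grip_force: 5.2
```

```bash
python3 -m inch '-0.005 -0.002 0.04 0 0 0 1;-0.02 -0.01 0.12 0 0 0 1;-0.033 -0.013 0.2 0 0 0 1;0.02 -0.12 0.2 0 0 0 1;0.07 -0.25 0.2 0 0 0 1;0.12 -0.37 0.2 0 0 0 1;0.138 -0.423 0.2 0 0 0 1;0.138 -0.423 0.2 0 0 0 1;0.138 -0.423 0.2 0 0 0 1'
python3 - <<'E'
from h import *
s=grab('side','side3')
im=cv2.imread('pics/side3.png')[159:289,265:440]
cv2.imwrite('pics/c3.png',cv2.resize(im,None,fx=4.5,fy=4.5,interpolation=3))
o=arm.get_obs();print(o['tool_pos'],o['contact_force'],proj(s,o['tool_pos']),(np.array(proj(s,[.5626,-.2052,.0625]))-[265,159])*4.5)
print((np.array([.5626,-.2052,.0625])+.006*np.array([-.161,-.0637,.985])-o['tool_pos'])/.25)
E
```

```text
time: 8.95
tool_pos: [0.5539, -0.2065, 0.1094]
ee_rot: [-0.017, 0.979, 0.187, 0.083]
contact_force: [-0.6, 1.0, 0.4]
gripper_width: 0.0003
grip_force: 0.0
[ 0.55394649 -0.20586328  0.10950985] [-0.03814646  0.21351615  0.36469769] (np.float64(363.3413716984693), np.float64(177.10570077564827)) [420.42532037 157.50850284]
[ 0.03075005  0.00112431 -0.1643994 ]
```

View pics/c3.png

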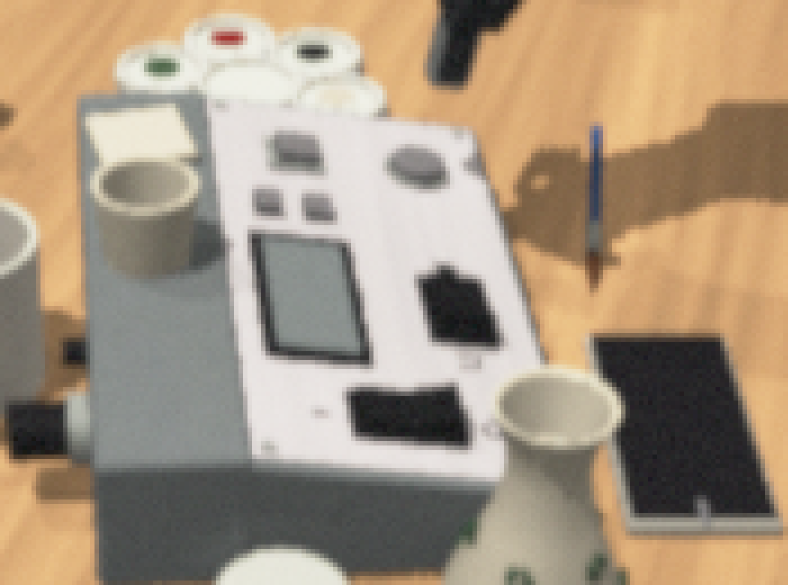

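The firing rocker (420–498, 268–348) now has its right half flat, and the fingertip met the stop at the predicted height. The start key top at (418,160) matches the computed point, so I tap it next.

```bash
python3 -m inch '0.03 0 -0.05 0 0 0 1;0.03 0.001 -0.1 0 0 0 1;0.03 0.001 -0.14 0 0 0 1;0.03 0.001 -0.164 0 0 0 1;0.03 0.001 -0.164 0 0 0 1;0.03 0.001 -0.164 0 0 0 1'; python3 -m inch '0.001 0 -0.006 0 0 0 1;0.002 0.001 -0.012 0 0 0 1;0.003 0.001 -0.018 0 0 0 1;0.004 0.002 -0.024 0 0 0 1;0.005 0.002 -0.03 0 0 0 1;0.005 0.002 -0.03 0 0 0 1'; python3 -m inch '0.001 0 -0.004 0 0 0 1;0.001 0 -0.008 0 0 0 1;0.001 0 -0.008 0 0 0 1'
```

```text
time: 9.6
tool_pos: [0.5622, -0.2083, 0.0686]
ee_rot: [-0.016, 0.979, 0.186, 0.084]
contact_force: [0.2, 0.8, 0.6]
gripper_width: -0.0001
grip_force: 0.0
time: 10.2
tool_pos: [0.5636, -0.2078, 0.0614]
ee_rot: [-0.016, 0.979, 0.186, 0.084]
contact_force: [-1.3, -0.1, 2.2]
gripper_width: -0.0001
grip_force: 1.1
time: 10.5
tool_pos: [0.5639, -0.2077, 0.0595]
ee_rot: [-0.016, 0.979, 0.186, 0.084]
contact_force: [-1.2, 0.1, 3.7]
gripper_width: -0.0001
grip_force: 2.0
```

Force of 3.7 N puts the key about half-way down. I press 2 mm more, then lift away.

```bash
python3 -m inch '0.001 0 -0.004 0 0 0 1;0.001 0 -0.008 0 0 0 1;0.001 0 -0.008 0 0 0 1;0.001 0 -0.008 0 0 0 1';  python3 -m inch '-0.003 -0.001 0.02 0 0 0 1;-0.01 -0.003 0.06 0 0 0 1;-0.02 -0.01 0.13 0 0 0 1;-0.04 -0.015 0.25 0 0 0 1;-0.06 -0.02 0.4 0 0 0 1;-0.06 -0.02 0.5 0 0 0 1;-0.06 -0.02 0.5 0 0 0 1;-0.06 -0.02 0.5 0 0 0 1'
python3 - <<'E'
from h import *
s=grab('side','side4');t=grab('top','top4')
a=cv2.imread('pics/side4.png')[159:289,265:440];b=cv2.imread('pics/top4.png')[110:340,215:545]
b=cv2.resize(b,(790,550));a=cv2.resize(a,None,fx=4.5,fy=4.5,interpolation=3)
cv2.imwrite('pics/c4.png',a)
d=cv2.absdiff(cv2.imread('pics/side4.png'),cv2.imread('pics/side0.png')).max(2)
print(arm.get_obs()['tool_pos'],arm.get_obs()['contact_force'])
E
```

```text
time: 10.9
tool_pos: [0.5642, -0.2076, 0.0576]
ee_rot: [-0.016, 0.979, 0.186, 0.084]
contact_force: [-1.6, 0.8, 3.9]
gripper_width: -0.0
grip_force: 2.8
time: 11.7
tool_pos: [0.5487, -0.2132, 0.1827]
ee_rot: [-0.016, 0.979, 0.186, 0.084]
contact_force: [0.0, -0.9, -0.1]
gripper_width: -0.0002
grip_force: 0.0
[ 0.54792705 -0.21273184  0.18106472] [-0.17108619  0.18356687  0.27867502]
```

View pics/c4.png

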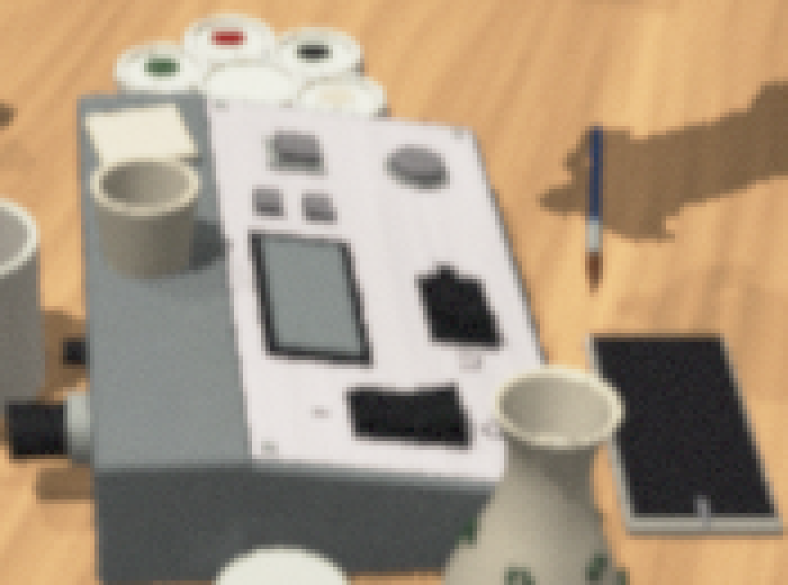

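The start key is back up and all the ware looks unmoved. The last tap's force reading was noisy, so I'll check both rockers by depth and tap once more, down to the stop.

```bash
python3 - <<'E'
from m import *
s0=dict(np.load('pics/side0.npz'));s=dict(np.load('pics/side4.npz'))
e=np.array([.93,.3665,.176*1]);ey=np.array([-.3665,.93,0])
for nm,P,ax in [('main',np.array([.5165,.0109,.0590]),e),('fir',np.array([.5153,-.0854,.0524]),-ey)]:
  for d in(-.0145,.0145):
    u,v=map(round,proj(s,P+ax*d+.009*n)); f=lambda c:round(((pt(c,u,v,1)-[0,0,k[2]])@n)*1e3,1)
    print(nm,d,f(s0),f(s))
E
python3 -m inch '0.016 0.006 -0.1 0 0 0 1;0.03 0.01 -0.2 0 0 0 1;0.045 0.018 -0.3 0 0 0 1;0.055 0.02 -0.4 0 0 0 1;0.056 0.022 -0.45 0 0 0 1;0.056 0.022 -0.456 0 0 0 1;0.056 0.022 -0.456 0 0 0 1'
```

```text
main -0.0145 7.5 12.4
main 0.0145 11.9 6.8
fir -0.0145 8.1 12.6
fir 0.0145 10.3 6.8
time: 12.5
tool_pos: [0.5629, -0.2073, 0.0681]
ee_rot: [-0.016, 0.979, 0.186, 0.084]
contact_force: [0.2, -0.2, -0.3]
gripper_width: -0.0
grip_force: 0.0
```

Both rockers are fully over by depth. Now the second tap.

```bash
python3 -m inch '0.001 0 -0.008 0 0 0 1;0.002 0.001 -0.016 0 0 0 1;0.004 0.002 -0.024 0 0 0 1;0.005 0.002 -0.032 0 0 0 1;0.006 0.002 -0.04 0 0 0 1;0.007 0.003 -0.044 0 0 0 1;0.007 0.003 -0.044 0 0 0 1'; python3 -m inch '0 0 -0.003 0 0 0 1;0.001 0 -0.006 0 0 0 1;0.001 0 -0.006 0 0 0 1'
```

```text
time: 13.2
tool_pos: [0.5652, -0.2067, 0.0579]
ee_rot: [-0.016, 0.979, 0.186, 0.084]
contact_force: [-1.7, -0.7, 5.4]
gripper_width: 0.0003
grip_force: 2.8
time: 13.5
tool_pos: [0.5655, -0.2067, 0.0567]
ee_rot: [-0.016, 0.979, 0.186, 0.084]
contact_force: [-2.3, -0.9, 6.7]
gripper_width: -0.0002
grip_force: 3.4
```

Force is about 7 N, so the key is fully down. I lift away and hand in.

```bash
python3 -m inch '-0.003 -0.001 0.02 0 0 0 1;-0.01 -0.003 0.06 0 0 0 1;-0.02 -0.01 0.13 0 0 0 1;-0.04 -0.015 0.25 0 0 0 1;-0.06 -0.02 0.4 0 0 0 1;-0.06 -0.02 0.5 0 0 0 1;-0.06 -0.02 0.5 0 0 0 1;-0.06 -0.02 0.5 0 0 0 1;-0.06 -0.02 0.5 0 0 0 1'; python3 -c "
from plant import arm
print(arm.job_done())"
```

```text
time: 14.4
tool_pos: [0.5488, -0.2113, 0.1794]
ee_rot: [-0.017, 0.979, 0.186, 0.082]
contact_force: [-0.7, -0.3, 0.1]
gripper_width: 0.0001
grip_force: 0.0
the job is handed in; nothing more can be done
None
```

The job is handed in at about 14 s, with no verdict returned: main and firing rockers measured fully over, the start key tapped twice (the first tap's force reading was unclear) and lifted clear of, and no ware seen to move.

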